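Bring a welding bench console to life in the right order

TASK

Start up the welding bench console by pressing with the fingertips: first press the dotted end of the black mains rocker fully down, then press the dotted end of the blue gas rocker fully down, and last press the green start button all the way in and let it come back out. Leave the white lamp rocker on as it is, do not press the red stop button, and leave the jar, the V-block and the aluminium enclosure where they stand.

Things in the scene. Friction and masses are not known exactly. Their poses are not given: they have to be found in the camera images.
- console: fixed grey control console, 200 (x) x 300 (y) x 60 mm high; origin at the centre of its underside, on the bench; x points from its front edge (towards the robot) to its back, y to its left, z up. Front row: three rockers, pivots at x = -45, y = -95, 0 and 95 mm, in any order; back row: two buttons at x = 55, y = -90 and 90 mm, either way round
- mains (a joint): black paddle rocker (mains; white dot), 70 mm long (console x) x 40 wide x 10 thick, dot on its far (+x) end; angle in rad about its mid-length pivot (along console y, 16 mm above the console top): 0 = off, dotted end up; 0.40 = fully on, dotted end down. Starts off (0 to 0.05). Stays where left; friction 0.06 N m (2.5 N at the dotted end, 5 to 7 N near the pivot)
- mains_press (a point): top face of the black mains rocker, dotted half, 25 mm from the pivot; moves with it: 26 mm above the console top when off, 16 mm when fully on. A flat vertical fingertip 22 mm long along the paddle, centred here, has it fully on when about 18 mm above the console top
- gas (a joint): blue paddle rocker (gas; white dot), 70 mm long (console x) x 40 wide x 10 thick, dot on its far (+x) end; angle in rad about its mid-length pivot (along console y, 16 mm above the console top): 0 = off, dotted end up; 0.40 = fully on, dotted end down. Starts off (0 to 0.05). Stays where left; friction 0.06 N m (2.5 N at the dotted end, 5 to 7 N near the pivot)
- gas_press (a point): top face of the blue gas rocker, dotted half, 25 mm from the pivot; moves with it: 26 mm above the console top when off, 16 mm when fully on. A flat vertical fingertip 22 mm long along the paddle, centred here, has it fully on when about 18 mm above the console top
- lamp (a joint): white paddle rocker (lamp; black dot), 70 mm long (console x) x 40 wide x 10 thick, dot on its far (+x) end; angle in rad about its mid-length pivot (along console y, 16 mm above the console top): 0 = off, dotted end up; 0.40 = fully on, dotted end down. Starts on (0.35 to 0.40) and is to be left so. Stays where left; friction 0.06 N m (2.5 N at the dotted end, 5 to 7 N near the pivot)
- lamp_press (a point): top face of the white lamp rocker, dotted half, 25 mm from the pivot; moves with it: 26 mm above the console top when off, 16 mm when fully on. A flat vertical fingertip 22 mm long along the paddle, centred here, has it fully on when about 18 mm above the console top
- start (a joint): green round push button, travel in m: 0 = out, 0.006 = fully in. Spring returned; begins to move at 1.5 N and is fully in at 5 N. Cap 32 mm in diameter in a black collar 48 mm in diameter and 12 mm high
- start_top (a point): centre of the top face of the green button, 22 mm above the console top when out, 16 mm when fully in
- stop (a joint): red round stop button, not to be pressed, travel in m: 0 = out, 0.006 = in. Cap 40 mm in diameter in a yellow collar 56 mm in diameter
- stop_top (a point): centre of the top face of the red button, 22 mm above the console top
- jar: loose small glass jar with an orange cap, 34 mm in diameter, 48 mm high, standing on the console in the back row between the two buttons; origin at the centre of its underside
- vblock: loose dark steel V-block, 90 x 60 x 46 mm high, on the bench to the right of the console; origin at the centre of its underside
- enclosure: loose aluminium enclosure (the workpiece), 110 x 110 x 100 mm high, on the bench to the left of the console; short fittings stick out of two faces, and a cap stands 12 mm above its top; origin at the centre of its underside

How it is judged (in metres and radians):
On the way, in this order (a step that is already met when the one before it is completed fails the run):
1. the black mains rocker is pressed on (value of joint mains above 0.3 rad), for 0.1 s.
2. then the blue gas rocker is pressed on (value of joint gas above 0.3 rad), for 0.1 s.
3. last, the green start button is pressed in (value of joint start above 0.004 m), for 0.04 s.
At the end, for the whole second after the job is handed in: the black and the blue rocker are on (above 0.30 of 0.40 rad), the white one is still on (above 0.28), both buttons are out (within 1 mm), and the jar, the V-block and the enclosure are within 20 mm of where they stood (value of joint each of mains, gas above 0.3 rad and value of joint lamp above 0.28 rad and value of joint each of start, stop below 0.001 m and distance of each of jar, vblock, enclosure from where it was at the start of the episode below 0.02 m); the robot touches nothing.
It fails at once if the gas rocker is switched while the mains is off (value of joint gas above 0.2 rad and value of joint mains below 0.2 rad).
It fails at once if the start button is pressed while the mains or the gas is off (value of joint start above 0.003 m and value of joint any of mains, gas below 0.2 rad).
It fails at once if the red stop button is pressed (more than 2 mm) (value of joint stop above 0.002 m).
It fails at once if the white lamp rocker is moved off its on position (below 0.28 rad) (value of joint lamp below 0.28 rad).
It fails at once if the jar, the V-block or the enclosure is lifted, carried or shoved more than 20 mm from where it stood (distance of any of jar, vblock, enclosure from where it was at the start of the episode above 0.02 m).
It also fails if it takes over 51 s, if anything falls off the work surface, if the arm or the gripper's body presses on something with over 40 N, if the wrist force passes 120 N, or if a joint passes its speed limit or range.

ROBOT

A 6-joint arm with a two-finger parallel gripper is mounted at the origin on the work surface. World frame = base frame: x ahead of the robot, y to its left, z up, the work surface at z = 0. Lengths are in m, angles in degrees, forces in N, time in s.
With the tool pointing down it reaches from about 0.275 to 0.825 m from the base axis. Payload 5.2 kg.
Tool frame: the origin (TCP) lies on the centre line of the jaws, within the pads' length; the fingertips stand 14 mm ahead of it and the grasp point (between the pads) lies 5 mm behind it; z points along the fingers, y is the line along which they close (so a half turn about z gives the same grasp; the last joint's range is limited). The gripper opens to 93 mm and grips with 3 to 60 N. Pads are 15 mm wide; open, the fingers measure 128 mm over their backs; the gripper's body (75 mm by 188 mm) begins 65 mm behind the grasp point.
Start: joints at [54.614, 14.817, 87.949, -0, 77.235, -11.62], TCP at [0.222, 0.503, 0.233] pointing down, gripper open.
Joint ranges: [-179.93, 179.93], [-52.35, 119.4], [10.71, 147.94], [-69.91, 249.91], [12.55, 155.21], [-178.61, 178.61]. Speed limits (degrees/s): [147.25, 147.25, 180, 180, 180, 180].

INTERFACE

Orientations are given as [roll, pitch, yaw] about the fixed x, y, z axes, in that order (R = Rz(yaw) Ry(pitch) Rx(roll)).
In Python, from bench import robot gives the robot as it stands.
- The arm moves only by the tool servo_tool, never from a script. Its argument "rows" is a list of rows, each a list of 3 entries, a list of its own where there are three numbers: the closure, from 0 (fully open) to 1 (shut), then the shift along the tool's x, y, z normalised to -1 to 1, where 1 is 0.08 m, then the turn, a rotation vector about the tool's x, y, z normalised to -1 to 1, where 1 is pi rad. In form: [[fingers, [tx, ty, tz], [wx, wy, wz]], ...]. A call has 1 to 8 rows; each row shifts and turns the commanded pose from where the row before left it, along the tool's axes as they then stand; what a row does not reach is not made up. A row lasts 1/12 s, in which the tool goes at most 41.7 mm and 7.16 degrees, less where a joint would pass 70% of its speed; a pose out of reach is approached as far as the arm can. A call with a number of a shift or a turn outside -1 to 1 is refused whole. A call with a gripper value outside its range is refused whole. The fingers move at their own pace and stop on an object; "force" is the grip in N (left out, the last holds). Time passes only in rows, so rows that do not move let the fingers close. It gives the time, the measured TCP pose, the force, the opening and the grip force at its end, in the units of the state.
- robot.get_state(): the state, without advancing time (a new reading comes with each control period).
- robot.grab_frame(name): name is "scene" or "top"; returns a dict with "color" (384x512x3 uint8, blue, green, red), "fx", "fy", "cx", "cy" (pixels), "rvec" (rotation vector, rad) and "tvec" (3), from world to camera coordinates, as OpenCV has them. Camera axes: x right, y down, z forward; pixel columns grow to the right and rows downward; lengths in m; the calibration is good to about 2 mm. A picture is of the moment at which its call begins. There is no depth.
- robot.sign_off(): hands the job in; it is judged then, once.
Trained networks look in a picture, given as the dict that the camera call returned (one of the last four; its "shot" number tells which), for a name from the list of things; names that differ only in an ending like _2 or _b are one class to them, and where a whole thing is asked for, a point or a joint stands for the part that bears it (a point fixed in the world has none). Each returns a list of dicts, best first, with "score" (0 to 1); they miss things now and then, are a little off and sometimes report something else, mostly with a low value. They report only what shows in the picture. A call takes as long as a camera call.
- robot.look_for(picture, thing): "box" ([left, top, right, bottom] in pixels, round what is visible of it).
- robot.trace(picture, thing): "pixels" (384x512 bool, what is visible of it) and "box" ([left, top, right, bottom] in pixels, round what is visible of it).
- robot.tip_of(picture, thing): "position" ([column, row] in pixels: a listed point, or the origin of a listed thing).
The state is a dict: "time_s": time; "q": joint angles; "qd": joint speeds; "tau": joint torques, N m; "ee_pos": TCP position; "ee_rot": TCP orientation; "contact_force": force on the tool from outside, world axes, zero at the start; "wrist_torque": the same for the moment, N m; "width": finger opening in m; "gripper_force": force on a finger pad.
Only numpy, scipy, OpenCV 4.12 (cv2) and the standard library are available. Lean on these libraries where they do the work, as an engineer would, in place of code of your own. Each camera call takes 0.05 s, during which the arm holds its last target. There are 200 camera calls.

## Working session

There is one attempt and no reset: what is moved stays moved. The work goes in short steps, Python scripts to look and compute and a tool call to move; the robot and the scene stay as the last step left them, time stands still between calls to the robot, and variables do not carry over. Pictures are saved under pics/ and viewed, at most 10 in all, crops included, and the job is handed in when it is done.

Besides the shell and the picture viewer there is one more tool, called after "Emit:" as name(argument=value, ...) on one line, values as JSON. servo_tool: Moves the arm, as the interface text tells. Its arguments: {"type":"object","properties":{"rows":{"type":"array","items":{"type":"array"}},"force":{"type":"number"}},"required":["rows"]}

```bash
mkdir -p pics; cat > h.py <<'E'
import numpy as np, cv2
from bench import robot
def ray(f,uv):
    R=cv2.Rodrigues(np.array(f["rvec"],float))[0];t=np.array(f["tvec"],float).ravel()
    d=np.array([(uv[0]-f["cx"])/f["fx"],(uv[1]-f["cy"])/f["fy"],1.])
    return -R.T@t, R.T@d
def atz(f,uv,z):
    o,d=ray(f,uv); return o+d*(z-o[2])/d[2]
def tri(f,a,g,b):
    o,d=ray(f,a);p,e=ray(g,b)
    s=np.linalg.lstsq(np.c_[d,-e],p-o,rcond=None)[0]
    x,y=o+s[0]*d,p+s[1]*e
    return (x+y)/2,np.linalg.norm(x-y)
E
python3 - <<'E'
from h import *
np.set_printoptions(precision=4,suppress=True)
s=robot.get_state();print(s)
F={n:robot.grab_frame(n) for n in("scene","top")}
for n in F: cv2.imwrite(f"pics/{n}0.png",F[n]["color"])
zs=dict(console=0,mains_press=.086,gas_press=.086,lamp_press=.076,start_top=.082,stop_top=.082,jar=.06,vblock=0,enclosure=0)
for k,z in zs.items():
    r={n:robot.tip_of(F[n],k)[:2] for n in F}
    for n in r:
        for q in r[n]: print(k,n,round(q["score"],2),np.round(q["position"],1),atz(F[n],q["position"],z))
    if r["scene"] and r["top"]: print("   tri",*tri(F["scene"],r["scene"][0]["position"],F["top"],r["top"][0]["position"]))
E
```

```text
{'time_s': 0.0, 'q': array([ 54.6144,  14.8595,  88.0112,   0.0027,  77.2355, -11.6187]), 'qd': array([-0.0278,  0.0144,  0.0444,  0.059 , -0.0998,  0.0633]), 'tau': array([  0.002 , -43.7321, -28.4006,   0.072 ,   0.0415,  -0.0001]), 'ee_pos': array([0.2213, 0.5029, 0.2318]), 'ee_rot': array([-179.8966,   -0.024 ,  156.2325]), 'contact_force': array([-0.2922, -0.041 , -0.0027]), 'wrist_torque': array([ 0.0281, -0.0175, -0.022 ]), 'gripper_force': 0.0, 'width': 0.09295288071310613}
console scene 0.61 [219.8 233.3] [ 0.528  -0.0354  0.    ]
console top 0.74 [301.1 214.2] [ 0.5312 -0.038   0.    ]
   tri [ 0.5303 -0.038   0.0046] 0.00091034688640932
mains_press scene 0.94 [184.8 241.3] [ 0.51   -0.1398  0.086 ]
mains_press scene 0.63 [225.4 254.6] [ 0.6021 -0.1328  0.086 ]
mains_press top 0.6 [346.9 216.5] [ 0.5163 -0.1365  0.086 ]
mains_press top 0.5 [198.7 218.2] [0.5094 0.205  0.086 ]
   tri [ 0.5135 -0.1385  0.0875] 0.006969048712556286
gas_press scene 0.55 [226.9 182.8] [0.5059 0.0507 0.086 ]
gas_press scene 0.22 [254.4 194.9] [0.5835 0.0428 0.086 ]
gas_press top 0.9 [263.7 218.8]
[... 561 characters left out ...]
  254.1] [ 0.5938 -0.1323  0.082 ]
stop_top top 0.65 [337.4 183.3] [ 0.5947 -0.1173  0.082 ]
   tri [ 0.5931 -0.1223  0.0702] 0.010118439388379563
jar scene 0.53 [237.1 230. ] [ 0.5845 -0.0493  0.06  ]
jar scene 0.32 [216.5 229.9] [ 0.5429 -0.0687  0.06  ]
jar top 0.52 [306.3 186.9] [ 0.5898 -0.0465  0.06  ]
   tri [ 0.5872 -0.0481  0.0612] 0.005871294708812516
vblock scene 0.73 [141.8 323.1] [ 0.4977 -0.2959 -0.    ]
vblock top 0.87 [406.3 227.3] [ 0.5007 -0.2985  0.    ]
   tri [ 0.5001 -0.2971  0.0048] 0.0004237060354842398
enclosure scene 0.64 [261.7 169.1] [0.5234 0.2184 0.    ]
enclosure top 0.73 [200.7 220.6] [0.5128 0.2153 0.    ]
   tri [ 0.5176  0.2191 -0.0045] 0.010351057571773575
```

```bash
python3 - <<'E'
import cv2
a=cv2.imread("pics/top0.png")[130:300,150:450];b=cv2.imread("pics/scene0.png")[120:340,100:340]
cv2.imwrite("pics/topc.png",cv2.resize(a,None,fx=2.6,fy=2.6,interpolation=2));cv2.imwrite("pics/scenec.png",cv2.resize(b,None,fx=2.6,fy=2.6,interpolation=2))
E
```

```text
(no output)
```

View pics/topc.png

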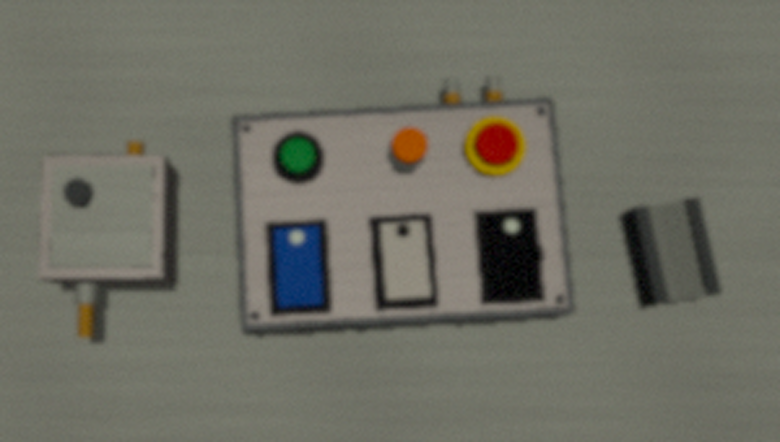

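View pics/scenec.png

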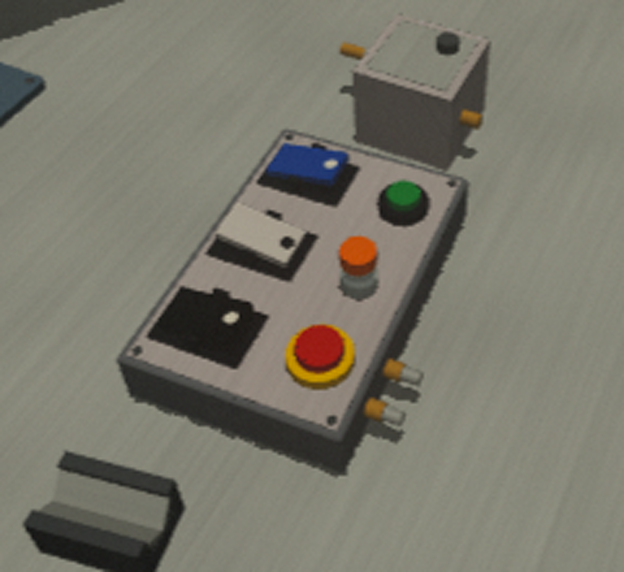

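The top view shows the blue rocker on the left (crop 298,265), white in the middle and black on the right (512,255). Green is back left (298,157), the jar is at (408,148) and red is at (496,145). The console is yawed about +3°. Next I'll fit its pose.

```bash
python3 - <<'E'
from h import *
from scipy.optimize import least_squares
np.set_printoptions(precision=4,suppress=True)
F={n:robot.grab_frame(n) for n in("scene","top")}
M=dict(start=(.055,.09,.082),stop=(.055,-.09,.082),gas=(-.045,.095,.081),mains=(-.045,-.095,.081))
P=[]
for n,f in F.items():
    h=cv2.cvtColor(f["color"],cv2.COLOR_BGR2HSV)
    for k,m in M.items():
        if k=="mains": 
            continue
        lo,hi={"start":((45,100,40),(85,255,255)),"stop":((172,140,60),(180,255,255)),"gas":((100,130,50),(125,255,255))}[k]
        b=cv2.inRange(h,lo,hi)
        if k=="stop": b|=cv2.inRange(h,(0,140,60),(4,255,255))
        c,l,st,ce=cv2.connectedComponentsWithStats(b); i=1+np.argmax(st[1:,4])
        print(n,k,st[i,4],ce[i],atz(f,ce[i],m[2])); P.append((n,f,ce[i],k,m))
    for k in("mains","gas","lamp"):
        for q in robot.trace(f,k)[:1]:
            v,u=np.nonzero(q["pixels"]);print("trace",n,k,round(q["score"],2),len(u),atz(f,(u.mean(),v.mean()),.08))
def res(p,S):
    r=[]
    for n,f,uv,k,m in S:
        if k=="gas" and n=="scene": continue
        w=atz(f,uv,m[2])[:2];c,s=np.cos(p[2]),np.sin(p[2])
        r+=list(np.array([p[0]+c*m[0]-s*m[1],p[1]+s*m[0]+c*m[1]])-w)
    return r
for S in (P,[x for x in P if x[0]=="top"],[x for x in P if x[0]=="scene"]):
    o=least_squares(res,[.53,-.038,.05],args=(S,));p=o.x;print(p[:2],np.degrees(p[2]),o.fun*1e3)
    if S is P: 
        s=robot.get_state();y=np.degrees(p[2])+180
        c,sn=np.cos(p[2]),np.sin(p[2])
        for k,m in dict(mains=(-.02,-.095),gas=(-.02,.095),start=(.055,.09)).items(): print(k,p[0]+c*m[0]-sn*m[1],p[1]+sn*m[0]+c*m[1])
f=F["top"]
for uv in ((235,117),(551,100),(572,312)): print("corner",atz(f,(150+uv[0]/2.6,130+uv[1]/2.6),.06))
E
```

```text
scene start 115 [254.8    194.7217] [0.5825 0.0472 0.082 ]
scene stop 709 [303.4415  82.1227] [0.5048 0.5975 0.082 ]
scene gas 268 [217.3545 181.9888] [0.4809 0.0474 0.081 ]
trace scene mains 0.89 530 [ 0.4968 -0.1406  0.08  ]
trace scene gas 0.91 338 [0.4838 0.0469 0.08  ]
trace scene lamp 0.98 487 [ 0.49   -0.0486  0.08  ]
top start 171 [264.0409 189.1696] [0.5796 0.0543 0.082 ]
top stop 1036 [  6.8166 207.2819] [0.5318 0.6642 0.082 ]
top gas 548 [264.5073 232.8485] [0.4775 0.0523 0.081 ]
trace top mains 0.87 562 [ 0.4905 -0.1378  0.08  ]
trace top gas 0.67 482 [0.481  0.0515 0.08  ]
trace top lamp 0.8 531 [ 0.4853 -0.0422  0.08  ]
[0.5726 0.2969] 171.8464590205916 [ -77.1257  168.501    26.0729 -203.6636  -74.2174  161.3182   -0.9022
 -270.4093  126.1722  144.2539]
mains 0.6058262905330969 0.3881510580936027
gas 0.5788792908536142 0.20007166207087518
start 0.5053465555730503 0.2156580934186375
[0.5596 0.2809] 163.01182533446593 [ -98.8877  156.5647    1.4901 -281.1976   97.3974  124.6332]
[0.5981 0.33  ] -171.96821727592078 [ -26.2599  186.0553   26.2599 -186.0555]
corner [0.6181 0.1124 0.06  ]
corner [ 0.6359 -0.1805  0.06  ]
corner [ 0.4418 -0.1925  0.06  ]
```

Fitted pose: centre about (0.530, -0.040) and yaw about 3.6°, where corners, rockers and the green button agree to a few mm. Press points are mains (0.516, -0.136), gas (0.504, 0.0535) and start (0.579, 0.0535). I'll close the fingers, turn to yaw 183.6° and travel at height.

Emit:
servo_tool(rows=[[1, [0, 0, 0], [0, 0, -0.038]], [1, [0, 0, 0], [0, 0, -0.038]], [1, [0, 0, 0], [0, 0, -0.038]], [1, [0, 0, 0], [0, 0, -0.038]], [1, [-0.177, -0.456, 0], [0, 0, 0]], [1, [-0.177, -0.456, 0], [0, 0, 0]], [1, [-0.177, -0.456, 0], [0, 0, 0]], [1, [-0.177, -0.456, 0], [0, 0, 0]]], force=20)

```text
time_s: 2.07
ee_pos: [0.2874, 0.36, 0.2326]
ee_rot: [-180.0, 0.0, -176.3]
contact_force: [0.4, -0.1, 0.6]
width: 0.0446
gripper_force: 0.0
```

Emit:
servo_tool(rows=[[1, [-0.177, -0.456, 0], [0, 0, 0]], [1, [-0.177, -0.456, 0], [0, 0, 0]], [1, [-0.177, -0.456, 0], [0, 0, 0]], [1, [-0.177, -0.456, 0], [0, 0, 0]], [1, [-0.177, -0.456, 0], [0, 0, 0]], [1, [-0.177, -0.456, 0], [0, 0, 0]], [1, [-0.177, -0.456, 0], [0, 0, 0]], [1, [-0.177, -0.456, 0], [0, 0, 0]]])

```text
time_s: 2.73
ee_pos: [0.4191, 0.0752, 0.233]
ee_rot: [-180.0, 0.1, -176.4]
contact_force: [0.6, 1.0, -0.0]
width: 0.0005
gripper_force: 0.0
```

Emit:
servo_tool(rows=[[1, [-0.177, -0.456, 0], [0, 0, 0]], [1, [-0.177, -0.456, 0], [0, 0, 0]], [1, [-0.177, -0.456, 0], [0, 0, 0]], [1, [-0.177, -0.456, 0], [0, 0, 0]], [1, [-0.177, -0.456, 0], [0, 0, 0]], [1, [-0.177, -0.456, 0], [0, 0, 0]], [1, [0, 0, 0], [0, 0, 0]], [1, [0, 0, 0], [0, 0, 0]]])

```text
time_s: 3.4
ee_pos: [0.5175, -0.1378, 0.232]
ee_rot: [180.0, -0.0, -176.6]
contact_force: [-0.9, 0.4, -0.1]
width: 0.0003
gripper_force: 0.0
```

Emit:
servo_tool(rows=[[1, [0, 0, 0.38], [0, 0, 0]], [1, [0, 0, 0.38], [0, 0, 0]], [1, [0, 0, 0.38], [0, 0, 0]], [1, [0, 0, 0.35], [0, 0, 0]], [1, [0, 0, 0], [0, 0, 0]], [1, [0, 0, 0], [0, 0, 0]]])

```text
time_s: 3.9
ee_pos: [0.5159, -0.1343, 0.1129]
ee_rot: [179.9, -0.2, -176.3]
contact_force: [1.5, -0.7, -0.1]
width: 0.0007
gripper_force: 0.0
```

```bash
python3 - <<'E'
from h import *
F={n:robot.grab_frame(n) for n in("scene","top")}
a=F["top"]["color"][150:270,240:390];b=F["scene"]["color"][120:320,130:320]
r=lambda x:cv2.resize(x,(395,int(x.shape[0]*395/x.shape[1])),interpolation=2)
a,b=r(a),r(b);H=max(len(a),len(b))
p=lambda x:cv2.copyMakeBorder(x,0,H-len(x),0,5,0)
cv2.imwrite("pics/m1.png",np.hstack([p(a),p(b)]))
print(robot.get_state()["ee_pos"])
E
```

```text
[ 0.51814553 -0.13573135  0.11535394]
```

View pics/m1.png

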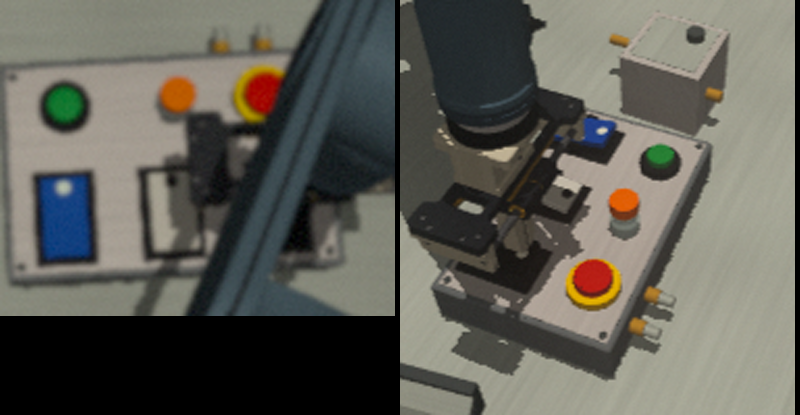

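The fingertips stand over the dotted half of the black rocker (right half, about 520,255), with white and red clear. Pressing down now.

Emit:
servo_tool(rows=[[1, [0, 0, 0.09], [0, 0, 0]], [1, [0, 0, 0.05], [0, 0, 0]], [1, [0, 0, 0.05], [0, 0, 0]], [1, [0, 0, 0.04], [0, 0, 0]], [1, [0, 0, 0.03], [0, 0, 0]], [1, [0, 0, 0], [0, 0, 0]], [1, [0, 0, 0], [0, 0, 0]]])

```text
time_s: 4.58
ee_pos: [0.5183, -0.1364, 0.0933]
ee_rot: [-179.9, 0.1, -176.4]
contact_force: [3.4, 0.0, 3.0]
width: 0.0005
gripper_force: 2.1
```

Emit:
servo_tool(rows=[[1, [0, 0, 0.015], [0, 0, 0]], [1, [0, 0, 0], [0, 0, 0]], [1, [0, 0, 0], [0, 0, 0]]])

```text
time_s: 4.83
ee_pos: [0.518, -0.1364, 0.0919]
ee_rot: [-179.9, 0.1, -176.4]
contact_force: [3.8, 1.9, 4.4]
width: 0.0007
gripper_force: 2.4
```

Emit:
servo_tool(rows=[[1, [0, 0, 0.015], [0, 0, 0]], [1, [0, 0, 0], [0, 0, 0]], [1, [0, 0, 0], [0, 0, 0]]])

```text
time_s: 5.08
ee_pos: [0.518, -0.1364, 0.0912]
ee_rot: [-179.9, 0.1, -176.4]
contact_force: [4.1, 0.6, 9.1]
width: 0.0005
gripper_force: 4.7
```

Emit:
servo_tool(rows=[[1, [0, 0, 0.015], [0, 0, 0]], [1, [0, 0, 0], [0, 0, 0]], [1, [0, 0, 0], [0, 0, 0]]])

```text
time_s: 5.33
ee_pos: [0.5181, -0.1365, 0.091]
ee_rot: [-179.9, 0.1, -176.4]
contact_force: [2.7, 2.1, 16.3]
width: 0.0006
gripper_force: 8.1
```

The hard stop was reached at z = 0.091, with force rising. Now lift and move 190 mm along console y to gas.

Emit:
servo_tool(rows=[[1, [0, 0, -0.4], [0, 0, 0]], [1, [0, 0, -0.2], [0, 0, 0]], [1, [0, 0.475, 0], [0, 0, 0]], [1, [0, 0.475, 0], [0, 0, 0]], [1, [0, 0.475, 0], [0, 0, 0]], [1, [0, 0.475, 0], [0, 0, 0]], [1, [0.02, 0.475, 0], [0, 0, 0]], [1, [0, 0, 0], [0, 0, 0]]])

```text
time_s: 6.0
ee_pos: [0.4998, 0.0591, 0.1357]
ee_rot: [179.8, -0.4, -176.1]
contact_force: [-0.1, 0.1, -0.7]
width: 0.0008
gripper_force: 0.0
```

```bash
python3 - <<'E'
from h import *
F={n:robot.grab_frame(n) for n in("scene","top")}
a=F["top"]["color"][150:270,240:390];b=F["scene"]["color"][120:320,130:320]
r=lambda x:cv2.resize(x,(395,int(x.shape[0]*395/x.shape[1])),interpolation=2)
a,b=r(a),r(b);H=max(len(a),len(b))
p=lambda x:cv2.copyMakeBorder(x,0,H-len(x),0,5,0)
cv2.imwrite("pics/g1.png",np.hstack([p(a),p(b)]))
print(robot.get_state()["ee_pos"])
for n in F:
    for q in robot.tip_of(F[n],"mains_press")[:1]: print(n,q["score"],atz(F[n],q["position"],.076))
E
```

```text
[0.50156424 0.05473553 0.13600031]
scene 0.57 [ 0.50821924 -0.14028437  0.076     ]
top 0.67 [ 0.51884934 -0.13146547  0.076     ]
```

View pics/g1.png

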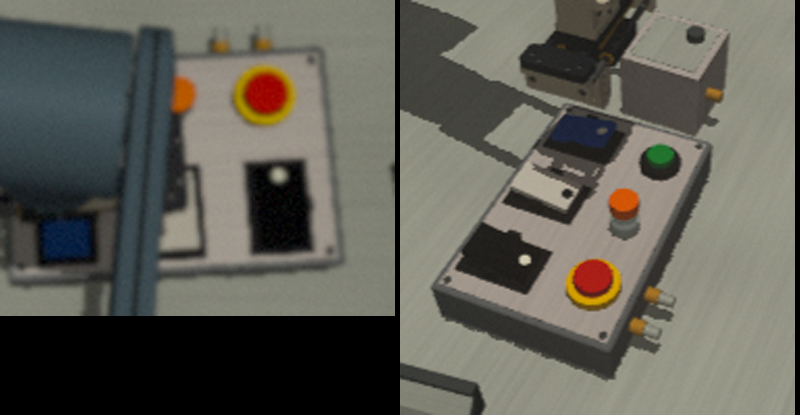

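```bash
python3 - <<'E'
from h import *
f=robot.grab_frame("scene");s=robot.get_state();print(s["ee_pos"],s["contact_force"])
e=s["ee_pos"]
pr=lambda P:cv2.projectPoints(np.array(P,float).reshape(-1,1,3),np.array(f["rvec"],float),np.array(f["tvec"],float),np.array([[f["fx"],0,f["cx"]],[0,f["fy"],f["cy"]],[0,0,1]]),None)[0][:,0]
p=pr([e-[0,0,.014],[.504,.0535,.086],[.504,.0535,.06]]);print(p)
b=f["color"][100:220,160:320].copy();b=cv2.resize(b,None,fx=4.8,fy=4.8,interpolation=2)
for q,c in zip(p,((0,0,255),(0,255,0),(255,255,0))): cv2.drawMarker(b,tuple(int(v) for v in (q-[160,100])*4.8),c,1,12,1)
cv2.imwrite("pics/g2.png",b)
E
```

```text
[0.50310885 0.05237621 0.13650565] [0.37960094 0.91146882 0.40336626]
[[225.37207304 170.9299654 ]
 [226.75969862 181.81815226]
 [227.31841408 189.30840209]]
```

View pics/g2.png

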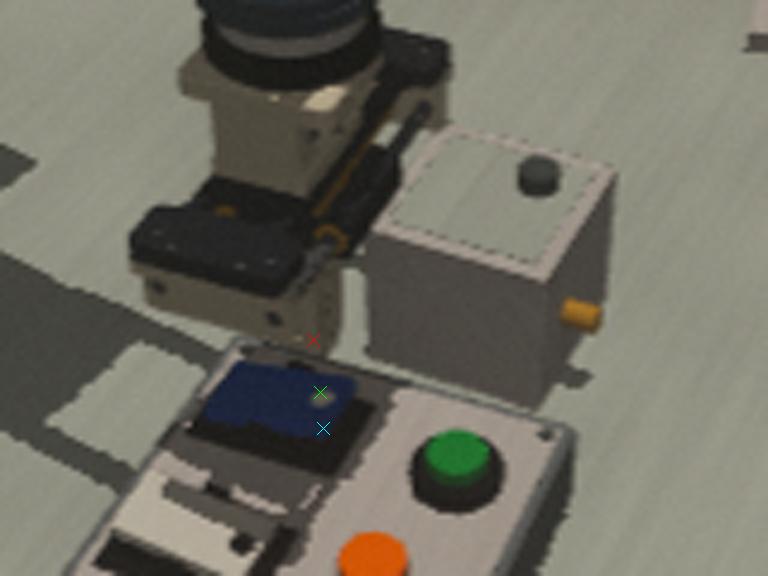

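Mains now lies tilted like the lamp, so it is on. The closed fingertip shows right above the blue rocker's dot end (315,350). Pressing gas.

Emit:
servo_tool(rows=[[1, [0, 0, 0.26], [0, 0, 0]], [1, [0, 0, 0.1], [0, 0, 0]], [1, [0, 0, 0.06], [0, 0, 0]], [1, [0, 0, 0.05], [0, 0, 0]], [1, [0, 0, 0.05], [0, 0, 0]], [1, [0, 0, 0.03], [0, 0, 0]], [1, [0, 0, 0], [0, 0, 0]], [1, [0, 0, 0], [0, 0, 0]]])

```text
time_s: 6.92
ee_pos: [0.5042, 0.0533, 0.0934]
ee_rot: [-180.0, 0.1, -176.4]
contact_force: [-0.2, -0.7, 1.1]
width: 0.001
gripper_force: 0.6
```

Emit:
servo_tool(rows=[[1, [0, 0, 0.015], [0, 0, 0]], [1, [0, 0, 0], [0, 0, 0]], [1, [0, 0, 0], [0, 0, 0]]])

```text
time_s: 7.17
ee_pos: [0.5043, 0.0534, 0.0923]
ee_rot: [-180.0, 0.1, -176.4]
contact_force: [1.8, -1.0, 3.5]
width: 0.0009
gripper_force: 2.0
```

Emit:
servo_tool(rows=[[1, [0, 0, 0.015], [0, 0, 0]], [1, [0, 0, 0.01], [0, 0, 0]], [1, [0, 0, 0], [0, 0, 0]], [1, [0, 0, 0], [0, 0, 0]]])

```text
time_s: 7.5
ee_pos: [0.5046, 0.0533, 0.0914]
ee_rot: [-180.0, 0.1, -176.4]
contact_force: [-2.1, -2.3, 14.0]
width: 0.0003
gripper_force: 6.6
```

Emit:
servo_tool(rows=[[1, [0, 0, 0.012], [0, 0, 0]], [1, [0, 0, 0], [0, 0, 0]], [1, [0, 0, 0], [0, 0, 0]]])

```text
time_s: 7.75
ee_pos: [0.5045, 0.0534, 0.0912]
ee_rot: [-180.0, 0.2, -176.4]
contact_force: [-2.4, -2.2, 20.6]
width: 0.0004
gripper_force: 9.7
```

Emit:
servo_tool(rows=[[1, [0, 0, -0.45], [0, 0, 0]], [1, [-0.31, -0.02, 0], [0, 0, 0]], [1, [-0.31, -0.02, 0], [0, 0, 0]], [1, [-0.32, -0.02, 0], [0, 0, 0]], [1, [0, 0, 0], [0, 0, 0]], [1, [0, 0, 0], [0, 0, 0]], [1, [0, 0, 0], [0, 0, 0]]])

```text
time_s: 8.33
ee_pos: [0.5775, 0.0539, 0.1238]
ee_rot: [180.0, -0.2, -176.4]
contact_force: [-0.0, -1.0, -0.1]
width: 0.0006
gripper_force: 0.0
```

```bash
python3 - <<'E'
from h import *
f=robot.grab_frame("scene");s=robot.get_state();print(s["ee_pos"],s["contact_force"])
e=s["ee_pos"]
pr=lambda P:cv2.projectPoints(np.array(P,float).reshape(-1,1,3),np.array(f["rvec"],float),np.array(f["tvec"],float),np.array([[f["fx"],0,f["cx"]],[0,f["fy"],f["cy"]],[0,0,1]]),None)[0][:,0]
p=pr([e-[0,0,.014],[.5793,.0533,.082]]);print(p)
b=f["color"][120:240,180:340].copy();b=cv2.resize(b,None,fx=4.8,fy=4.8,interpolation=2)
for q,c in zip(p,((0,0,255),(255,0,255))): cv2.drawMarker(b,tuple(int(v) for v in (q-[180,120])*4.8),c,1,12,1)
cv2.imwrite("pics/s1.png",b)
E
```

```text
[0.57733011 0.05382136 0.12403252] [-0.7558182   0.26495189 -0.53189192]
[[254.05810709 183.84857056]
 [254.70291866 192.6179424 ]]
```

View pics/s1.png

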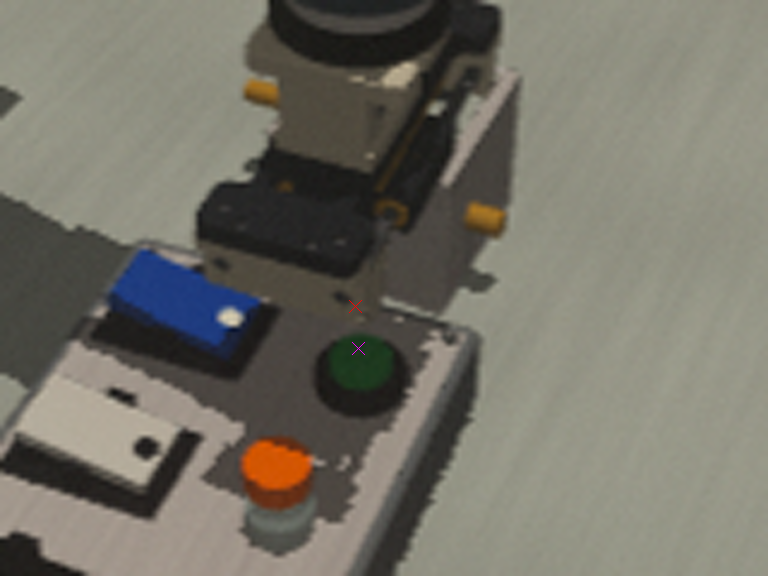

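The blue rocker is on, its dotted end down as far as the white one's. The fingertip stands over the green cap (362,360), about 3 mm off centre. I'll nudge it across, then press.

Emit:
servo_tool(rows=[[1, [-0.025, -0.035, 0.2], [0, 0, 0]], [1, [0, 0, 0.1], [0, 0, 0]], [1, [0, 0, 0.06], [0, 0, 0]], [1, [0, 0, 0.04], [0, 0, 0]], [1, [0, 0, 0.025], [0, 0, 0]], [1, [0, 0, 0], [0, 0, 0]], [1, [0, 0, 0], [0, 0, 0]]])

```text
time_s: 8.97
ee_pos: [0.5808, 0.0509, 0.0913]
ee_rot: [180.0, -0.0, -176.4]
contact_force: [-3.0, 0.0, 4.0]
width: 0.0001
gripper_force: 2.1
```

Emit:
servo_tool(rows=[[1, [0, 0, 0.015], [0, 0, 0]], [1, [0, 0, 0], [0, 0, 0]], [1, [0, 0, 0], [0, 0, 0]]])

```text
time_s: 9.22
ee_pos: [0.5814, 0.0509, 0.0903]
ee_rot: [-180.0, 0.0, -176.4]
contact_force: [-3.1, -0.1, 6.2]
width: 0.0
gripper_force: 2.8
```

One more millimetre confirms the end of travel, then lift well clear.

Emit:
servo_tool(rows=[[1, [0, 0, 0.015], [0, 0, 0]], [1, [0, 0, 0], [0, 0, 0]], [1, [0, 0, 0], [0, 0, 0]]])

```text
time_s: 9.47
ee_pos: [0.5814, 0.0509, 0.0901]
ee_rot: [-180.0, 0.1, -176.4]
contact_force: [-6.1, 0.7, 12.2]
width: 0.0004
gripper_force: 6.3
```

Emit:
servo_tool(rows=[[1, [0, 0, -0.4], [0, 0, 0]], [1, [0, 0, -0.5], [0, 0, 0]], [1, [0, 0, -0.5], [0, 0, 0]], [1, [0.45, 0, 0], [0, 0, 0]], [1, [0.45, 0, 0], [0, 0, 0]], [1, [0.45, 0, 0], [0, 0, 0]], [1, [0.45, 0, 0], [0, 0, 0]], [1, [0, 0, 0], [0, 0, 0]]])

```text
time_s: 10.13
ee_pos: [0.4312, 0.0425, 0.1996]
ee_rot: [180.0, -0.3, -176.4]
contact_force: [-1.1, 0.7, -0.0]
width: 0.0005
gripper_force: 0.0
```

```bash
python3 - <<'E'
from h import *
f=robot.grab_frame("scene");s=robot.get_state();print(s["ee_pos"],s["contact_force"],s["time_s"])
cv2.imwrite("pics/e.png",cv2.resize(f["color"][120:340,100:340],None,fx=2.6,fy=2.6,interpolation=2))
E
```

```text
[0.43506237 0.04203682 0.20057869] [ 1.50127635 -0.62525041  1.09401867] 10.1833
```

View pics/e.png

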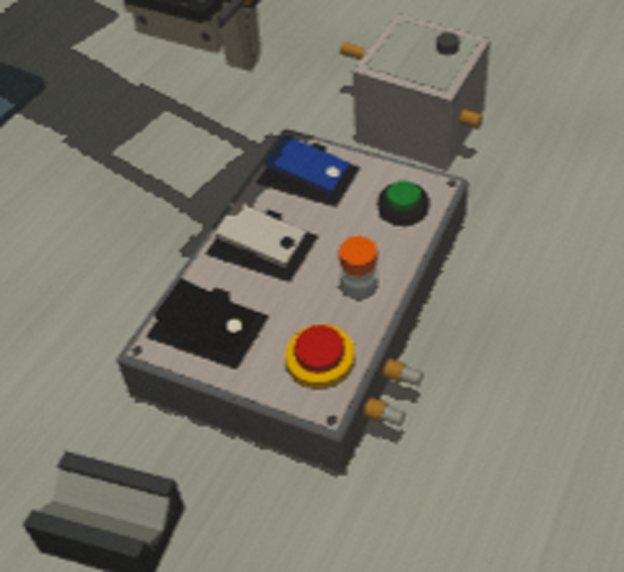

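All three rockers are tilted on: the black dot end has dropped to (233,326) and the blue to (332,172). The green button is out (404,195), and the jar, V-block and enclosure look unmoved. The arm is clear, so I'm handing in.

```bash
python3 -c "
from bench import robot
print(robot.sign_off())"
```

```text
the job is handed in; nothing more can be done
None
```

I pressed the mains rocker, the gas rocker and then the green start button, each to its end stop and in that order. I then lifted clear and handed in the job at about 10 s; the hand-in returned no verdict.

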